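# Reload the tin tube to the red pointer

### The arm

A 6-joint arm with a two-finger parallel gripper is mounted at the origin on the work surface. World frame = base frame: x ahead of the robot, y to its left, z up, the work surface at z = 0. Lengths are in m, angles in rad, forces in N, time in s.
With the tool pointing down it reaches from about 0.25 to 0.775 m from the base axis. Payload 4 kg.
Tool frame: the origin (TCP) lies on the centre line of the jaws, within the pads' length; the fingertips stand 8 mm ahead of it and the grasp point (between the pads) lies 11 mm behind it; z points along the fingers, y is the direction in which the jaws open and shut (so a half turn about z gives the same grasp; the last joint's range is limited). The gripper opens to 94 mm and grips with 3 to 60 N. Pads are 16 mm wide; open, the fingers measure 119 mm over their backs; the gripper's body (75 mm by 177 mm) begins 78 mm behind the grasp point.
Start: joints at [1.087, 0.087, 1.371, -0, 1.684, -0.103], TCP at [0.204, 0.511, 0.214] pointing down, gripper open.
Joint ranges: [-3.1, 3.1], [-0.76, 2.03], [0.27, 2.55], [-1.08, 4.22], [0.17, 2.65], [-2.57, 2.57]. Speed limits (rad/s): [2.79, 2.79, 3.14, 3.14, 3.14, 3.14].

### API

Orientations are given as [roll, pitch, yaw] about the fixed x, y, z axes, in that order (R = Rz(yaw) Ry(pitch) Rx(roll)).
In Python, from bench import * gives the robot as it stands.
- The arm moves only by the tool step_arm, never from a script. Its argument "steps" is a list of rows, each an object of numbers: "jaw": the opening, from 0 (shut) to 1 (fully open); "tx", "ty", "tz": the shift along the tool's x, y, z in m; "ax", "ay", "az": the turn, a rotation vector about the tool's x, y, z in rad. In form: [{"jaw": .., "tx": .., "ty": .., "tz": .., "ax": .., "ay": .., "az": ..}, ...]. A call has 1 to 8 rows; each row is the pose to reach, as a shift and turn from the pose measured when the call began, along the tool's axes at that moment; what a row does not reach only later rows make up. A row lasts 1/10 s, in which the tool goes at most 50 mm and 8.59 degrees, less where a joint would pass 70% of its speed; a pose out of reach is approached as far as the arm can. A call with a gripper value outside its range is refused whole. The fingers move at their own pace and stop on an object; the grip force is fixed at half the most. Time passes only in rows, so rows that repeat a pose let the fingers close. It gives the time, the measured TCP pose, the force and the opening at its end, in the units of the state.
- get_obs(): the state, without advancing time (a new reading comes with each control period).
- snapshot(name): name is "side" or "top" or "wrist"; returns (picture, depth): 400x640x3 uint8, red, green, blue; 400x640 float32, m along the optical axis (not along the pixel's ray), 0 where there is no reading.
- camera_model(name): a dict with "intrinsics" (3x3 intrinsics, pixels), "origin" and "orientation" of the camera in the world. Camera axes: x right, y down, z forward; pixel columns grow to the right and rows downward; lengths in m; the calibration is good to about 2 mm. A picture is of the moment at which its call begins: read the wrist's pose just before it. camera_model takes no time and is no camera call; for the wrist camera it gives the pose at the moment of the call.
- close_job(): hands the job in, once; it reports no verdict.
Trained networks look in the newest picture that a camera, given by its name, has taken for a name from the list of things; names that differ only in an ending like _2 or _b are one class to them, and where a whole thing is asked for, a point or a joint stands for the part that bears it (a point fixed in the world has none). Each returns a list of dicts, best first, with "confidence" (0 to 1); they miss things now and then, are a little off and sometimes report something else, mostly with a low value. They report only what shows in the picture. A call takes as long as a camera call. They do not tell look-alikes from the thing itself.
- silhouettes(camera, query): "pixels" (400x640 bool, what is visible of it) and "rect" ([left, top, right, bottom] in pixels, round what is visible of it).
The state is a dict: "time": time; "joint_positions": joint angles; "qvel": joint speeds; "joint_torque": joint torques, N m; "tool_pos": TCP position; "ee_rot": TCP orientation; "wrist_force": force on the tool from outside, world axes, zero at the start; "wrist_torque": the same for the moment, N m; "width": finger opening in m.
Only numpy, scipy, OpenCV 4.12 (cv2) and the standard library are available. Lean on these libraries where they do the work, as an engineer would, in place of code of your own. Each camera call takes 0.05 s, during which the arm holds its last target. There are 200 camera calls.

### The job

Lift the blue canister out of the lane and stand it on the cork pad, then gently slide tins along the lane so that they drop into the tube one on another, until the top of the stack is level with the red pointer, or as near to it as whole tins allow; any tin not needed stays lying in the lane, behind the canister's place. Finally stand the canister back on its green spot in the lane, and leave the bottle and the bowl alone.

Things in the scene. Friction and masses are not known exactly. Their poses are not given: they have to be found in the camera images.
- loader: fixed aluminium tin loader; origin on the worktop under the tube's axis, z up. A lane runs along its +y, floor 128 mm above the worktop, 45 to 500 mm from the tube's axis, 73 mm wide between steel rails 8 mm high and 6 mm thick, outer end open. It ends over the mouth of an upright white tube
- tube_mouth (a point): centre of the tube's round mouth (76 mm bore), flush with the lane floor. The tube's inner floor is 8 mm above the worktop. A raised wall round the mouth's far side stops a tin squarely over it; a tin drops when its rear edge passes the mouth's edge, 38 mm from the axis
- guide_slot (a point): middle of the slot between two clear lips that keep tins level near the mouth, at their top, 75 mm from the tube's axis where they begin; they reach from there over the mouth, undersides 30 mm and tops 34 mm above the lane floor; the slot along the lane's middle is 34 mm wide, for a pushing finger
- lane_end (a point): middle of the lane's open outer end, on the lane floor, 500 mm from the tube's axis along the loader's +y
- red_line (a point): centre of the upper face of the red pointer (36 x 34 mm, 4 mm thick) fixed beside the tube's window, on the loader's +x side; its height (different each time) is where the top of the stack should be
- green_spot (a point): centre of the green disc (60 mm across) painted on the lane floor, 120 mm from the tube's axis: the canister's place
- cork_pad (a point): centre of the top of the cork pad (96 mm square) beside the lane, level with the lane floor; 110 mm to the loader's +x from the green spot
- canister_center (a point): centre of the blue canister, 56 mm across and 80 mm high, about 0.3 kg, standing upright; z along its axis
- tin0_center (a point): centre of the flat round tin (70 mm across, 28 mm thick, aluminium with an orange lid) that lies at the bottom of the tube at the start
- tin1_center (a point): centre of the tin in the lane nearest the tube; like tin0, about 0.12 kg, lying flat; polished, so it slides and drops easily, and one tin may push the next
- tin2_center (a point): centre of the second tin in the lane, with a gap of 30 mm or more on either side; like tin0
- tin3_center (a point): centre of the third tin in the lane, farthest from the tube; like tin0
- oil_bottle: loose amber bottle, 66 mm across and 190 mm high, to be left alone; origin at the centre of its underside
- bowl: loose white bowl, 150 mm across and 70 mm high, to be left alone; origin at the centre of its underside
Not all that is in view belongs to the job. Leave any purple or white look-alike of the part that bears tin2_center alone.

How it is judged:
By the outcome, as a careful person would: the job done as asked, in the order asked, and still so for the second after the job is handed in, with the robot touching nothing.
It also fails if it takes over 72 s, if anything falls off the work surface, if the arm or the gripper's body presses on something with over 40 N, if the wrist force passes 120 N, or if a joint passes its speed limit or range.

## Working session

There is one attempt and no reset: what is moved stays moved. The work goes in short steps, Python scripts to look and compute and a tool call to move; the robot and the scene stay as the last step left them, time stands still between calls to the robot, and variables do not carry over. Pictures are saved under pics/ and viewed, about 8 in all and at most 12, crops included, and the job is handed in when it is done.

Besides the shell and the picture viewer there is one more tool, called as name(argument=value, ...) on one line, values as JSON. step_arm: Moves the arm, as the interface text tells. Its arguments: {"type":"object","properties":{"steps":{"type":"array"}},"required":["steps"]}

```bash
mkdir -p pics; cat > h.py <<'E'
from bench import *
import numpy as np, cv2
def snap(n):
    cm=camera_model(n); rgb,d=snapshot(n); return rgb,d,cm
def pts(d,cm,mask=None):
    K=np.array(cm["intrinsics"]);R=np.array(cm["orientation"]);
    if R.shape!=(3,3):
        from scipy.spatial.transform import Rotation as Ro
        R=Ro.from_euler('xyz',R).as_matrix() if R.size==3 else R
    v,u=np.mgrid[:d.shape[0],:d.shape[1]]
    P=np.stack([(u-K[0,2])/K[0,0]*d,(v-K[1,2])/K[1,1]*d,d],-1)@R.T+np.array(cm["origin"])
    return P
E
python3 - <<'E'
from h import *
print(get_obs())
ims=[]
for n in ["top","side"]:
    rgb,d,cm=snap(n); print(n,cm)
    np.savez(f"pics/{n}0.npz",rgb=rgb,P=pts(d,cm),d=d)
    ims.append(rgb)
    P=pts(d,cm)
    for q in ["loader","canister_center","tin0_center","tin1_center","oil_bottle","bowl","red_line","cork_pad","green_spot"]:
        try:
            for r in silhouettes(n,q):
                m=r["pixels"]&(d>0)
                p=P[m]
                print(n,q,round(r["confidence"],2),np.round(r["rect"]),np.round(np.median(p,0),3) if len(p) else None, np.round(np.percentile(p[:,2],95),3) if len(p) else None)
        except Exception as e: print(q,e)
im=np.vstack(ims)[:,:,::-1]
cv2.imwrite("pics/a.png",cv2.resize(im,(480,600),interpolation=cv2.INTER_AREA))
cv2.imwrite("pics/top.png",ims[0][:,:,::-1]);cv2.imwrite("pics/side.png",ims[1][:,:,::-1])
E
```

```text
{'time': 0.0, 'joint_positions': array([ 1.08689074e+00,  8.79451174e-02,  1.37225303e+00,  1.74204254e-06,
        1.68363854e+00, -1.03118537e-01]), 'qvel': array([ 0.00046199,  0.00146938, -0.00103735,  0.000308  ,  0.00106393,
       -0.00129043]), 'joint_torque': array([-5.29721983e-04, -3.40190613e+01, -3.02425539e+01,  7.16772233e-02,
        3.30985116e-02, -1.24656676e-04]), 'tool_pos': array([0.20416487, 0.51011148, 0.21231022]), 'ee_rot': array([-3.13936071e+00, -2.32713954e-04,  2.76080554e+00]), 'wrist_force': array([-0.13529949, -0.00605462, -0.67032241]), 'wrist_torque': array([ 0.00310872, -0.00283972,  0.00818521]), 'width': 0.09423923785814498}
top {'intrinsics': array([[446.76823008,   0.        , 319.57210722],
       [  0.        , 446.76823008, 201.06164384],
       [  0.        ,   0.        ,   1.        ]]), 'origin': array([ 0.39845073, -0.02063355,  1.57926952]), 'orientation': array([-3.06210676,  0.0188008 , -1.55696504])}
top canister_center 0.78 [346. 199. 367. 220.] [ 0.481 -0.103  0.208] 0.213
top tin0_center 0.61 [240. 163. 408. 242.] [ 0.506 -0.093 
[... 722 characters left out ...]
  1.        ]]), 'origin': array([-0.07432381, -0.87617104,  1.20722107]), 'orientation': array([-2.36058312, -0.00988032, -0.58198898])}
side loader 0.84 [273. 153. 392. 320.] [ 0.479 -0.166  0.128] 0.163
side canister_center 0.59 [326. 205. 347. 239.] [ 0.472 -0.118  0.196] 0.211
side tin1_center 0.72 [315. 201. 333. 223.] [ 0.483 -0.021  0.156] 0.16
side oil_bottle 0.72 [384. 322. 416. 378.] [ 0.406 -0.486  0.118] 0.19
side bowl 0.96 [236. 132. 274. 165.] [0.518 0.501 0.044] 0.072
side red_line 0.42 [372. 244. 377. 253.] [ 0.549 -0.202  0.112] 0.114
side cork_pad 0.97 [274. 154. 390. 316.] [ 0.478 -0.174  0.128] 0.163
side green_spot 0.97 [277. 154. 393. 319.] [ 0.477 -0.171  0.128] 0.163
```

```bash
python3 - <<'E'
import cv2,numpy as np
t=cv2.imread("pics/top.png")[150:260,150:490]; s=cv2.imread("pics/side.png")[120:340,230:450]
cv2.imwrite("pics/c1.png",cv2.resize(t,None,fx=2.35,fy=2.35,interpolation=cv2.INTER_CUBIC))
cv2.imwrite("pics/c2.png",cv2.resize(s,None,fx=2.7,fy=2.7,interpolation=cv2.INTER_CUBIC))
# fit loader: floor points
for n in ["top","side"]:
    z=np.load(f"pics/{n}0.npz"); P=z["P"]; rgb=z["rgb"].astype(int)
    r,g,b=rgb[...,0],rgb[...,1],rgb[...,2]
    v=z["d"]>0
    def rep(nm,m):
        m=m&v
        k,l,st,c=cv2.connectedComponentsWithStats(m.astype(np.uint8))
        for i in range(1,k):
            if st[i,4]>=12:
                p=P[l==i]; print(n,nm,st[i],np.round(p.mean(0),3),np.round(p.min(0),3),np.round(p.max(0),3))
    rep("orange",(r>150)&(g<150)&(b<90)&(r-g>60)&(P[...,2]>0.02))
    rep("green",(g>r+30)&(g>b+20))
    rep("red",(r>130)&(g<70)&(b<70))
    rep("blue",(b>r+50)&(b>90))
E
```

```text
side orange [288 161  18  11 161] [0.522 0.188 0.157] [0.493 0.16  0.15 ] [0.553 0.217 0.164]
side orange [301 180  19  12 185] [0.509 0.086 0.157] [0.48  0.059 0.151] [0.537 0.117 0.163]
side orange [315 202  20  14 186] [ 0.493 -0.018  0.157] [ 0.465 -0.045  0.151] [0.523 0.007 0.163]
side green [34 55  7  6 12] [-0.031  1.484  0.103] [-0.049  1.462  0.093] [-0.02   1.506  0.107]
side green [24 58  4  4 12] [-0.081  1.492  0.103] [-0.087  1.47   0.098] [-0.075  1.512  0.107]
side red [372 246   9   9  51] [ 0.549 -0.203  0.111] [ 0.539 -0.216  0.106] [ 0.56  -0.187  0.116]
```

View pics/c1.png

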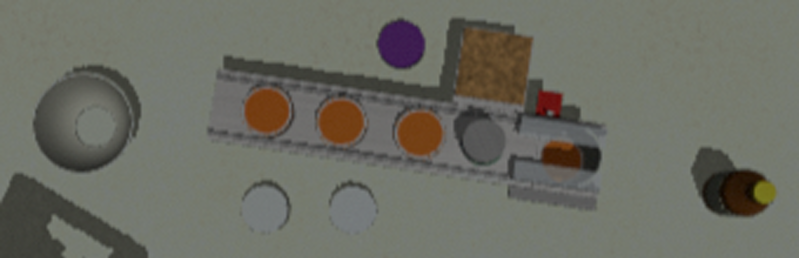

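View pics/c2.png

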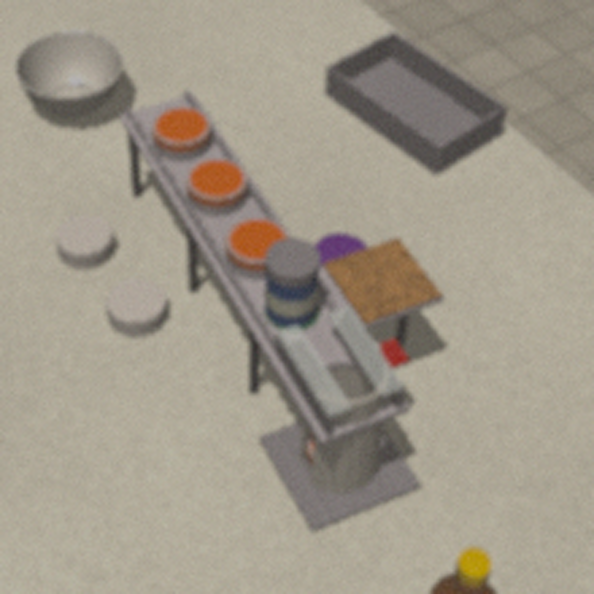

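The top crop shows the lane tilted about 8°. Along it are three orange tins (crop x 267/341/419), the canister (484,138), the tube with tin0 inside (560,158), the cork pad (493,65) and the red pointer (549,103). The purple disc (400,44) and the two white discs (265,207 and 352,207) sit on the worktop. They are look-alikes, so I'll leave them alone. In the side crop the canister is at (292,283).

Next I'll move above the lane and take a wrist view.

```bash
cat >> h.py <<'E'
from scipy.spatial.transform import Rotation as Ro
def go(p,yaw):
    o=get_obs(); R=Ro.from_euler('xyz',o["ee_rot"]); T=Ro.from_euler('xyz',[np.pi,0,yaw])
    t=R.inv().apply(np.array(p)-o["tool_pos"]); a=(R.inv()*T).as_rotvec()
    print("to",np.round(p,4),"t",np.round(t,4),"a",np.round(a,4),"dist",round(np.linalg.norm(t),3),"time",o["time"])
E
python3 -c "
from h import *
go([.40,-.09,.42],1.43)"
```

```text
to [ 0.4  -0.09  0.42] t [-0.4048 -0.4849 -0.2065] a [ 0.0000e+00 -1.0000e-04  1.3308e+00] dist 0.665 time 1.0
```

step_arm(steps=[{"jaw": 1, "tx": -0.405, "ty": -0.485, "tz": -0.207, "az": 1.33}, {"jaw": 1, "tx": -0.405, "ty": -0.485, "tz": -0.207, "az": 1.33}, {"jaw": 1, "tx": -0.405, "ty": -0.485, "tz": -0.207, "az": 1.33}, {"jaw": 1, "tx": -0.405, "ty": -0.485, "tz": -0.207, "az": 1.33}, {"jaw": 1, "tx": -0.405, "ty": -0.485, "tz": -0.207, "az": 1.33}, {"jaw": 1, "tx": -0.405, "ty": -0.485, "tz": -0.207, "az": 1.33}, {"jaw": 1, "tx": -0.405, "ty": -0.485, "tz": -0.207, "az": 1.33}, {"jaw": 1, "tx": -0.405, "ty": -0.485, "tz": -0.207, "az": 1.33}])

```text
invalid input
```

```bash
python3 -c "
from h import *
go([.40,-.09,.42],1.43)"
```

```text
to [ 0.4  -0.09  0.42] t [-0.4048 -0.4849 -0.2065] a [ 0.0000e+00 -1.0000e-04  1.3308e+00] dist 0.665 time 1.0
```

step_arm(steps=[{"jaw": 1, "tx": -0.405, "ty": -0.485, "tz": -0.207, "ax": 0, "ay": 0, "az": 1.33}, {"jaw": 1, "tx": -0.405, "ty": -0.485, "tz": -0.207, "ax": 0, "ay": 0, "az": 1.33}, {"jaw": 1, "tx": -0.405, "ty": -0.485, "tz": -0.207, "ax": 0, "ay": 0, "az": 1.33}, {"jaw": 1, "tx": -0.405, "ty": -0.485, "tz": -0.207, "ax": 0, "ay": 0, "az": 1.33}, {"jaw": 1, "tx": -0.405, "ty": -0.485, "tz": -0.207, "ax": 0, "ay": 0, "az": 1.33}, {"jaw": 1, "tx": -0.405, "ty": -0.485, "tz": -0.207, "ax": 0, "ay": 0, "az": 1.33}, {"jaw": 1, "tx": -0.405, "ty": -0.485, "tz": -0.207, "ax": 0, "ay": 0, "az": 1.33}, {"jaw": 1, "tx": -0.405, "ty": -0.485, "tz": -0.207, "ax": 0, "ay": 0, "az": 1.33}])

```text
time: 1.8
tool_pos: [0.3221, 0.1474, 0.339]
ee_rot: [3.14, -0.001, 1.555]
wrist_force: [0.3, 0.1, 0.3]
width: 0.094
```

```bash
python3 -c "
from h import *
go([.40,-.09,.42],1.43)"
```

```text
to [ 0.4  -0.09  0.42] t [-0.2362  0.0817 -0.081 ] a [ 0.0016 -0.0007  0.1253] dist 0.263 time 1.8
```

step_arm(steps=[{"jaw": 1, "tx": -0.236, "ty": 0.082, "tz": -0.081, "ax": 0, "ay": 0, "az": 0.125}, {"jaw": 1, "tx": -0.236, "ty": 0.082, "tz": -0.081, "ax": 0, "ay": 0, "az": 0.125}, {"jaw": 1, "tx": -0.236, "ty": 0.082, "tz": -0.081, "ax": 0, "ay": 0, "az": 0.125}, {"jaw": 1, "tx": -0.236, "ty": 0.082, "tz": -0.081, "ax": 0, "ay": 0, "az": 0.125}, {"jaw": 1, "tx": -0.236, "ty": 0.082, "tz": -0.081, "ax": 0, "ay": 0, "az": 0.125}, {"jaw": 1, "tx": -0.236, "ty": 0.082, "tz": -0.081, "ax": 0, "ay": 0, "az": 0.125}, {"jaw": 1, "tx": -0.236, "ty": 0.082, "tz": -0.081, "ax": 0, "ay": 0, "az": 0.125}])

```text
time: 2.5
tool_pos: [0.4008, -0.0913, 0.4198]
ee_rot: [3.141, -0.001, 1.427]
wrist_force: [-0.2, 0.2, 0.3]
width: 0.0942
```

```bash
python3 - <<'E'
from h import *
rgb,d,cm=snap("wrist"); P=pts(d,cm); print(get_obs()["tool_pos"],cm["origin"],cm["orientation"])
np.savez("pics/w1.npz",rgb=rgb,P=P,d=d)
cv2.imwrite("pics/w1.png",rgb[:,:,::-1])
for q in ["canister_center","tin0_center","tin1_center","red_line","cork_pad","green_spot"]:
    for r in silhouettes("wrist",q):
        m=r["pixels"]&(d>0); p=P[m]
        if len(p): print(q,round(r["confidence"],2),np.round(r["rect"]),np.round(np.median(p,0),3),np.round(np.percentile(p,95,axis=0),3),np.round(np.percentile(p,5,axis=0),3))
E
```

```text
[ 0.40030535 -0.08991456  0.41972042] [ 0.41020121 -0.01916028  0.59165998] [ 2.89038394e+00 -1.32640028e-03 -1.43916427e-01]
canister_center 0.7 [361. 153. 410. 201.] [ 0.481 -0.1    0.208] [ 0.506 -0.078  0.21 ] [ 0.458 -0.126  0.157]
canister_center 0.32 [331.   0. 481. 277.] [ 0.494 -0.106  0.129] [0.622 0.098 0.163] [ 0.424 -0.261  0.009]
tin0_center 0.67 [367. 219. 384. 240.] [ 0.482 -0.238  0.037] [ 0.498 -0.224  0.039] [ 0.47  -0.256  0.035]
tin1_center 0.86 [357.  86. 406. 141.] [ 0.495 -0.02   0.157] [0.524 0.008 0.158] [ 0.467 -0.048  0.155]
red_line 0.76 [409. 207. 426. 230.] [ 0.549 -0.198  0.112] [ 0.561 -0.186  0.113] [ 0.534 -0.216  0.11 ]
cork_pad 0.78 [332.   3. 484. 276.] [ 0.495 -0.107  0.129] [0.622 0.094 0.163] [ 0.425 -0.261  0.019]
green_spot 0.76 [334.   1. 479. 274.] [ 0.495 -0.107  0.129] [0.622 0.096 0.163] [ 0.425 -0.261  0.012]
```

View pics/w1.png

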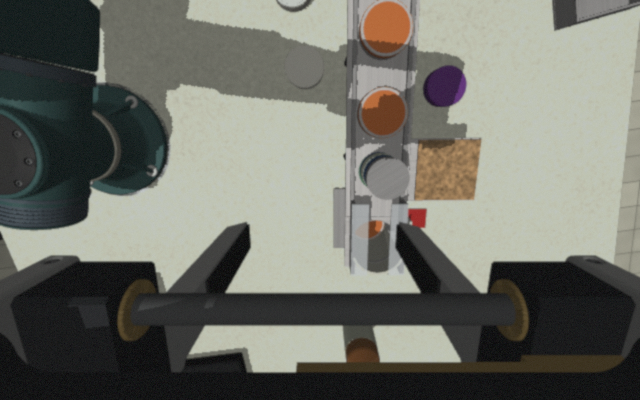

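The wrist view shows the canister top at (387,178), tin1 at (383,112), tin2 at (386,28), the pad at (447,169), the pointer at (418,218) and tin0 through the mouth at (375,230). The pointer stands at 112 mm. Four tins reach 120 mm and three reach 92 mm, so all three lane tins are needed.

```bash
python3 - <<'E'
from h import *
for n in ["w1","top0","side0"]:
    z=np.load(f"pics/{n}.npz"); P=z["P"];d=z["d"];rgb=z["rgb"].astype(int)
    def circ(m,nm):
        p=P[m&(d>0)][:,:2].astype(np.float32)
        if len(p)<8: return
        (c,r)=cv2.minEnclosingCircle(p); print(n,nm,len(p),np.round(c,4),"r",round(r,4),"mean",np.round(p.mean(0),4),"z",np.round(np.median(P[m&(d>0)][:,2]),4))
        return p.mean(0)
    near=lambda x,y,r:(np.hypot(P[...,0]-x,P[...,1]-y)<r)
    circ(near(.481,-.1,.06)&(P[...,2]>.195)&(P[...,2]<.225),"can")
    for k,c in enumerate([(.494,-.018),(.509,.086),(.522,.188)]):
        circ(near(*c,.045)&(P[...,2]>.15)&(P[...,2]<.17),"tin%d"%(k+1))
    # lane: floor points in window between tins; lateral extents along loader x
    y=np.array([.14,.99]);y/=np.linalg.norm(y);x=np.array([y[1],-y[0]])
    s=P[...,:2]@y;t=P[...,:2]@x
    fl=(d>0)&(P[...,2]>.12)&(P[...,2]<.142)&(abs(t-.49)<.08)
    for a in np.arange(-.10,.30,.04):
        m=fl&(abs(s-a)<.02)
        if m.sum()>20: print(n,"s",round(a,2),"t",np.round(np.percentile(t[m],[1,99]),4),m.sum())
    g=(rgb[...,0]>rgb[...,2]+35)&(d>0)&(P[...,2]>.12)&(P[...,2]<.137)&(t>.54)
    if g.sum()>50:
        r=cv2.minAreaRect(P[g][:,:2].astype(np.float32)); print(n,"cork",np.round(r[0],4),np.round(r[1],4),r[2],np.median(P[g][:,2]), "loc s,t",np.array(r[0])@y,np.array(r[0])@x)
E
```

```text
w1 can 1503 [ 0.4847 -0.1043] r 0.0286 mean [ 0.4839 -0.1032] z 0.2087
w1 tin1 2020 [ 0.4968 -0.0207] r 0.0356 mean [ 0.4962 -0.0199] z 0.1567
w1 tin2 2459 [0.5116 0.0863] r 0.0358 mean [0.5106 0.0865] z 0.1566
w1 s -0.1 t [0.4455 0.5664] 873
w1 s -0.06 t [0.4452 0.5694] 940
w1 s -0.02 t [0.4459 0.569 ] 1342
w1 s 0.02 t [0.4452 0.5674] 1233
w1 s 0.06 t [0.4446 0.5442] 608
w1 s 0.1 t [0.4454 0.5433] 1881
w1 s 0.14 t [0.4446 0.5436] 1085
w1 s 0.18 t [0.4442 0.5436] 842
w1 cork [ 0.5941 -0.1223] [0.0959 0.0966] 82.35751342773438 0.12863808404496813 loc s,t -0.03787957492304884 0.6053411470441881
top0 can 268 [ 0.4813 -0.1042] r 0.0282 mean [ 0.4813 -0.1039] z 0.2082
top0 tin1 370 [ 0.4933 -0.0203] r 0.0352 mean [ 0.4933 -0.0208] z 0.1562
top0 tin2 369 [0.5081 0.0873] r 0.0355 mean [0.5081 0.0873] z 0.1561
top0 tin3 370 [0.5224 0.1889] r 0.0359 mean [0.5214 0.1885] z 0.1557
top0 s -0.1 t [0.4428 0.5668] 221
top0 s -0.06 t [0.4426 0.5686] 346
top0 s -0.02 t [0.4423 0.5682] 321
top0 s 0.02 t [0.4423 0.5664] 276
top0 s 0.06 t [0.442  0.5406] 133
top0 s 0.1 t [0.4423 0.5401] 362
top0 s 0.14 
[... 318 characters left out ...]
z 0.2082
side0 tin1 286 [ 0.4934 -0.0223] r 0.0387 mean [ 0.4903 -0.0176] z 0.1568
side0 tin2 302 [0.5103 0.0848] r 0.0377 mean [0.507  0.0844] z 0.157
side0 tin3 276 [0.5207 0.1897] r 0.0389 mean [0.5206 0.1861] z 0.1568
side0 s -0.1 t [0.4424 0.5667] 218
side0 s -0.06 t [0.4428 0.569 ] 312
side0 s -0.02 t [0.4425 0.5681] 223
side0 s 0.02 t [0.442  0.5671] 169
side0 s 0.06 t [0.4415 0.5421] 75
side0 s 0.1 t [0.4414 0.5414] 190
side0 s 0.14 t [0.4413 0.5409] 208
side0 s 0.18 t [0.4408 0.5414] 82
side0 s 0.22 t [0.4405 0.5404] 212
side0 s 0.26 t [0.4402 0.5417] 94
side0 cork [ 0.5915 -0.1216] [0.1003 0.0995] 82.46369171142578 0.12874026517144788 loc s,t -0.03756570603167987 0.6027130169120998
```

```bash
python3 -c "
from h import *
go([.483,-.104,.25],1.4347);go([.483,-.104,.164],1.4347)"
```

```text
to [ 0.483 -0.104  0.25 ] t [-0.0041  0.0841  0.1702] a [ 0.0019 -0.0008 -0.0019] dist 0.19 time 2.85
to [ 0.483 -0.104  0.164] t [-0.0041  0.0839  0.2562] a [ 0.0019 -0.0008 -0.0019] dist 0.27 time 2.85
```

step_arm(steps=[{"jaw": 1, "tx": -0.004, "ty": 0.042, "tz": 0.025, "ax": 0, "ay": 0, "az": 0}, {"jaw": 1, "tx": -0.004, "ty": 0.084, "tz": 0.05, "ax": 0, "ay": 0, "az": 0}, {"jaw": 1, "tx": -0.004, "ty": 0.084, "tz": 0.095, "ax": 0, "ay": 0, "az": 0}, {"jaw": 1, "tx": -0.004, "ty": 0.084, "tz": 0.14, "ax": 0, "ay": 0, "az": 0}, {"jaw": 1, "tx": -0.004, "ty": 0.084, "tz": 0.185, "ax": 0, "ay": 0, "az": 0}, {"jaw": 1, "tx": -0.004, "ty": 0.084, "tz": 0.225, "ax": 0, "ay": 0, "az": 0}, {"jaw": 1, "tx": -0.004, "ty": 0.084, "tz": 0.256, "ax": 0, "ay": 0, "az": 0}, {"jaw": 1, "tx": -0.004, "ty": 0.084, "tz": 0.256, "ax": 0, "ay": 0, "az": 0}])

```text
time: 3.65
tool_pos: [0.4796, -0.1018, 0.1587]
ee_rot: [-3.132, -0.003, 1.434]
wrist_force: [-0.4, 0.3, 0.1]
width: 0.0942
```

step_arm(steps=[{"jaw": 0.7, "tx": 0, "ty": 0, "tz": 0, "ax": 0, "ay": 0, "az": 0}, {"jaw": 0.6, "tx": 0, "ty": 0, "tz": 0, "ax": 0, "ay": 0, "az": 0}, {"jaw": 0.5, "tx": 0, "ty": 0, "tz": 0, "ax": 0, "ay": 0, "az": 0}, {"jaw": 0.4, "tx": 0, "ty": 0, "tz": 0, "ax": 0, "ay": 0, "az": 0}, {"jaw": 0.4, "tx": 0, "ty": 0, "tz": 0, "ax": 0, "ay": 0, "az": 0}, {"jaw": 0.4, "tx": 0, "ty": 0, "tz": 0, "ax": 0, "ay": 0, "az": 0}, {"jaw": 0.4, "tx": 0, "ty": 0, "tz": 0, "ax": 0, "ay": 0, "az": 0}])

```text
time: 4.35
tool_pos: [0.4812, -0.1023, 0.1606]
ee_rot: [-3.138, -0.002, 1.434]
wrist_force: [2.8, -0.9, 5.9]
width: 0.056
```

```bash
python3 -c "
from h import *
print(get_obs()['tool_pos'],get_obs()['ee_rot'],get_obs()['width'])
go([.593,-.122,.20],1.4347)"
```

```text
[ 0.48121023 -0.10226015  0.16055396] [-3.13755669e+00 -2.33767994e-03  1.43427315e+00] 0.05595726446029371
to [ 0.593 -0.122  0.2  ] t [-0.0042  0.1133 -0.0399] a [-0.004  -0.0023 -0.0004] dist 0.12 time 4.35
```

step_arm(steps=[{"jaw": 0.4, "tx": 0, "ty": 0, "tz": -0.025, "ax": 0, "ay": 0, "az": 0}, {"jaw": 0.4, "tx": 0, "ty": 0, "tz": -0.05, "ax": 0, "ay": 0, "az": 0}, {"jaw": 0.4, "tx": -0.001, "ty": 0.03, "tz": -0.05, "ax": -0.004, "ay": -0.002, "az": 0}, {"jaw": 0.4, "tx": -0.002, "ty": 0.065, "tz": -0.05, "ax": -0.004, "ay": -0.002, "az": 0}, {"jaw": 0.4, "tx": -0.004, "ty": 0.1, "tz": -0.05, "ax": -0.004, "ay": -0.002, "az": 0}, {"jaw": 0.4, "tx": -0.004, "ty": 0.113, "tz": -0.05, "ax": -0.004, "ay": -0.002, "az": 0}, {"jaw": 0.4, "tx": -0.004, "ty": 0.113, "tz": -0.04, "ax": -0.004, "ay": -0.002, "az": 0}, {"jaw": 0.4, "tx": -0.004, "ty": 0.113, "tz": -0.03, "ax": -0.004, "ay": -0.002, "az": 0}])

```text
time: 5.15
tool_pos: [0.5911, -0.1213, 0.1871]
ee_rot: [-3.136, -0.001, 1.434]
wrist_force: [-0.3, -0.2, -4.0]
width: 0.0558
```

```bash
python3 -c "
from h import *
print(get_obs()['width'],get_obs()['wrist_force'])
go([.593,-.122,.1625],1.4347)"
```

```text
0.05584290175254665 [-0.28754115 -0.2181656  -4.02635412]
to [ 0.593  -0.122   0.1625] t [-0.0004  0.0021  0.0246] a [-0.0058 -0.001  -0.0005] dist 0.025 time 5.15
```

step_arm(steps=[{"jaw": 0.4, "tx": 0, "ty": 0.002, "tz": 0.01, "ax": -0.006, "ay": 0, "az": 0}, {"jaw": 0.4, "tx": 0, "ty": 0.002, "tz": 0.017, "ax": -0.006, "ay": 0, "az": 0}, {"jaw": 0.4, "tx": 0, "ty": 0.002, "tz": 0.021, "ax": -0.006, "ay": 0, "az": 0}, {"jaw": 0.4, "tx": 0, "ty": 0.002, "tz": 0.024, "ax": -0.006, "ay": 0, "az": 0}, {"jaw": 0.4, "tx": 0, "ty": 0.002, "tz": 0.025, "ax": -0.006, "ay": 0, "az": 0}, {"jaw": 0.4, "tx": 0, "ty": 0.002, "tz": 0.025, "ax": -0.006, "ay": 0, "az": 0}])

```text
time: 5.75
tool_pos: [0.5931, -0.1216, 0.1626]
ee_rot: [3.14, -0.001, 1.434]
wrist_force: [0.6, 0.1, -3.4]
width: 0.0561
```

Force still shows the canister's weight, so I'll go a little lower.

step_arm(steps=[{"jaw": 0.4, "tx": 0, "ty": 0, "tz": 0.001, "ax": 0, "ay": 0, "az": 0}, {"jaw": 0.4, "tx": 0, "ty": 0, "tz": 0.002, "ax": 0, "ay": 0, "az": 0}, {"jaw": 0.4, "tx": 0, "ty": 0, "tz": 0.003, "ax": 0, "ay": 0, "az": 0}])

```text
time: 6.05
tool_pos: [0.5934, -0.1217, 0.1607]
ee_rot: [3.139, -0.001, 1.434]
wrist_force: [-2.3, 0.2, 1.6]
width: 0.0556
```

step_arm(steps=[{"jaw": 0.9, "tx": 0, "ty": 0, "tz": 0, "ax": 0, "ay": 0, "az": 0}, {"jaw": 0.9, "tx": 0, "ty": 0, "tz": 0, "ax": 0, "ay": 0, "az": 0}, {"jaw": 0.9, "tx": 0, "ty": 0, "tz": 0, "ax": 0, "ay": 0, "az": 0}, {"jaw": 0.9, "tx": 0, "ty": 0, "tz": -0.03, "ax": 0, "ay": 0, "az": 0}, {"jaw": 0.9, "tx": 0, "ty": 0, "tz": -0.08, "ax": 0, "ay": 0, "az": 0}, {"jaw": 0.9, "tx": 0, "ty": 0, "tz": -0.13, "ax": 0, "ay": 0, "az": 0}, {"jaw": 0.9, "tx": 0, "ty": 0, "tz": -0.15, "ax": 0, "ay": 0, "az": 0}])

```text
time: 6.75
tool_pos: [0.5942, -0.1221, 0.3178]
ee_rot: [3.129, 0.001, 1.434]
wrist_force: [1.0, 0.5, 0.9]
width: 0.0848
```

```bash
python3 - <<'E'
from h import *
o=np.array([.4677,-.2259]);y=np.array([.1357,.9907]);x=np.array([y[1],-y[0]])
rgb,d,cm=snap("top");P=pts(d,cm)
def circ(c,r,z0,z1):
    m=(np.hypot(P[...,0]-c[0],P[...,1]-c[1])<r)&(P[...,2]>z0)&(P[...,2]<z1)&(d>0);p=P[m]
    if len(p)>8:
        c,rr=cv2.minEnclosingCircle(p[:,:2].astype(np.float32));c=np.array(c);print(len(p),np.round(c,4),round(rr,4),np.median(p[:,2]),"loader",np.round([(c-o)@x,(c-o)@y],4))
circ((.593,-.122),.06,.19,.23)
for c in [(.494,-.018),(.509,.086),(.522,.188)]: circ(c,.045,.148,.17)
c=o+y*.47
go([*c,.26],1.4347); go([*c,.26],1.4347-np.pi/2); go([*c,.26],1.4347+np.pi/2)
print(get_obs()["joint_positions"])
E
```

```text
12 [ 0.5889 -0.0975] 0.009 0.20804392668593774 loader [0.1027 0.1437]
214 [ 0.494  -0.0167] 0.0346 0.1557781685785894 loader [-0.0023  0.2108]
381 [0.5082 0.087 ] 0.0357 0.15596174858889222 loader [-0.0023  0.3155]
376 [0.5217 0.1887] 0.0353 0.15606545841811525 loader [-0.0027  0.4181]
to [0.5315 0.2397 0.26  ] t [ 0.3501 -0.1129  0.0573] a [ 0.0163  0.0016 -0.0005] dist 0.372 time 6.8
to [0.5315 0.2397 0.26  ] t [ 0.3501 -0.1129  0.0573] a [ 0.014  -0.0115  1.5703] dist 0.372 time 6.8
to [0.5315 0.2397 0.26  ] t [ 0.3501 -0.1129  0.0573] a [ 0.0115  0.014  -1.5712] dist 0.372 time 6.8
[-2.96678100e-01  2.10976947e-01  1.02208026e+00  1.03887927e-03
  1.89223065e+00 -1.59793970e-01]
```

step_arm(steps=[{"jaw": 0.5, "tx": 0.045, "ty": -0.014, "tz": 0.0, "ax": 0, "ay": 0, "az": -0.14}, {"jaw": 0, "tx": 0.09, "ty": -0.028, "tz": 0.0, "ax": 0, "ay": 0, "az": -0.28}, {"jaw": 0, "tx": 0.135, "ty": -0.042, "tz": 0.0, "ax": 0, "ay": 0, "az": -0.42}, {"jaw": 0, "tx": 0.18, "ty": -0.056, "tz": 0.01, "ax": 0, "ay": 0, "az": -0.56}, {"jaw": 0, "tx": 0.225, "ty": -0.07, "tz": 0.02, "ax": 0, "ay": 0, "az": -0.7}, {"jaw": 0, "tx": 0.27, "ty": -0.084, "tz": 0.03, "ax": 0, "ay": 0, "az": -0.84}, {"jaw": 0, "tx": 0.315, "ty": -0.1, "tz": 0.04, "ax": 0, "ay": 0, "az": -0.98}, {"jaw": 0, "tx": 0.36, "ty": -0.114, "tz": 0.05, "ax": 0, "ay": 0, "az": -1.12}])

```text
time: 7.6
tool_pos: [0.5306, 0.2514, 0.2657]
ee_rot: [3.137, 0.015, 2.56]
wrist_force: [0.6, 0.5, 0.1]
width: 0.024
```

```bash
cat >> h.py <<'E'
Y=np.array([.1357,.9907]);X=np.array([Y[1],-Y[0]]);O=np.array([.4677,-.2259])-.0015*X
def lg(s,z,yaw=3.005,dx=0):
    go([*(O+Y*s+X*dx),z],yaw)
E
python3 - <<'E'
from h import *
# canister on pad check (from top)
rgb,d,cm=snap("top");P=pts(d,cm)
m=(np.hypot(P[...,0]-.593,P[...,1]+.122)<.06)&(P[...,2]>.195)&(P[...,2]<.225)&(d>0)
if m.sum()>8: c,r=cv2.minEnclosingCircle(P[m][:,:2].astype(np.float32)); print("can",c,r,np.median(P[m][:,2]),m.sum())
lg(.482,.20); lg(.482,.147)
E
```

```text
can (0.5888204574584961, -0.12301531434059143) 0.028487063944339752 0.2076332294682477 265
to [0.5316 0.2518 0.2   ] t [-0.0063 -0.0038  0.063 ] a [ 0.0039  0.0084 -0.4327] dist 0.063 time 7.65
to [0.5316 0.2518 0.147 ] t [-0.0059 -0.0041  0.116 ] a [ 0.0039  0.0084 -0.4327] dist 0.116 time 7.65
```

step_arm(steps=[{"jaw": 0, "tx": -0.006, "ty": -0.004, "tz": 0.0, "ax": 0, "ay": 0.008, "az": -0.14}, {"jaw": 0, "tx": -0.006, "ty": -0.004, "tz": 0.02, "ax": 0, "ay": 0.008, "az": -0.28}, {"jaw": 0, "tx": -0.006, "ty": -0.004, "tz": 0.04, "ax": 0.004, "ay": 0.008, "az": -0.42}, {"jaw": 0, "tx": -0.006, "ty": -0.004, "tz": 0.06, "ax": 0.004, "ay": 0.008, "az": -0.433}, {"jaw": 0, "tx": -0.006, "ty": -0.004, "tz": 0.085, "ax": 0.004, "ay": 0.008, "az": -0.433}, {"jaw": 0, "tx": -0.006, "ty": -0.004, "tz": 0.105, "ax": 0.004, "ay": 0.008, "az": -0.433}, {"jaw": 0, "tx": -0.006, "ty": -0.004, "tz": 0.115, "ax": 0.004, "ay": 0.008, "az": -0.433}, {"jaw": 0, "tx": -0.006, "ty": -0.004, "tz": 0.115, "ax": 0.004, "ay": 0.008, "az": -0.433}])

```text
time: 8.45
tool_pos: [0.5305, 0.2512, 0.1453]
ee_rot: [-3.139, -0.004, 3.005]
wrist_force: [-0.3, 0.4, -0.8]
width: 0.0001
```

```bash
python3 - <<'E'
from h import *
o=get_obs();print(o["width"],"s,x",(o["tool_pos"][:2]-O)@Y,(o["tool_pos"][:2]-O)@X)
lg(.44,.147); lg(.282,.147)
E
```

```text
0.00010954213811364223 s,x 0.48121136622730337 -0.001070366318722899
to [0.5259 0.2102 0.147 ] t [-0.0011 -0.0413 -0.0016] a [-0.0025 -0.0039 -0.0002] dist 0.041 time 8.45
to [0.5045 0.0537 0.147 ] t [-0.0012 -0.1993 -0.0012] a [-0.0025 -0.0039 -0.0002] dist 0.199 time 8.45
```

step_arm(steps=[{"jaw": 0, "tx": 0, "ty": -0.008, "tz": -0.001, "ax": -0.002, "ay": -0.004, "az": 0}, {"jaw": 0, "tx": 0, "ty": -0.014, "tz": -0.001, "ax": -0.002, "ay": -0.004, "az": 0}, {"jaw": 0, "tx": 0, "ty": -0.02, "tz": -0.001, "ax": -0.002, "ay": -0.004, "az": 0}, {"jaw": 0, "tx": 0, "ty": -0.027, "tz": -0.001, "ax": -0.002, "ay": -0.004, "az": 0}, {"jaw": 0, "tx": 0, "ty": -0.035, "tz": -0.001, "ax": -0.002, "ay": -0.004, "az": 0}, {"jaw": 0, "tx": 0, "ty": -0.043, "tz": -0.001, "ax": -0.002, "ay": -0.004, "az": 0}, {"jaw": 0, "tx": 0, "ty": -0.051, "tz": -0.001, "ax": -0.002, "ay": -0.004, "az": 0}, {"jaw": 0, "tx": 0, "ty": -0.059, "tz": -0.001, "ax": -0.002, "ay": -0.004, "az": 0}])

```text
time: 9.25
tool_pos: [0.5223, 0.1921, 0.1466]
ee_rot: [-3.141, 0.0, 3.005]
wrist_force: [0.6, 0.3, 1.0]
width: 0.0003
```

```bash
cat > see.py <<'E'
from h import *
o=get_obs();print("width",o["width"],"s,x",(o["tool_pos"][:2]-O)@Y,(o["tool_pos"][:2]-O)@X)
rgb,d,cm=snap("side");P=pts(d,cm);g=rgb.astype(int)
m=(g[...,0]>130)&(g[...,0]-g[...,1]>60)&(g[...,2]<90)&(d>0)&(P[...,2]>.02)
k,l,st,c=cv2.connectedComponentsWithStats(m.astype(np.uint8))
for i in range(1,k):
    if st[i,4]>8:
        p=P[l==i];q=p[:,:2]-O
        if abs((q@X).mean())<.06: print("orange",st[i,4],"s",np.round([(q@Y).min(),(q@Y).mean(),(q@Y).max()],3),"x",round((q@X).mean(),3),"z",np.round(np.median(p[:,2]),3))
import sys
lg(float(sys.argv[1]),.147)
cv2.imwrite("pics/last.png",cv2.resize(rgb[150:330,260:430,::-1],None,fx=3.3,fy=3.3,interpolation=cv2.INTER_CUBIC))
E
python3 see.py .34
```

```text
width 0.00030471289548950943 s,x 0.4215612998529536 -0.0010871780640039463
orange 39 s [0.344 0.359 0.374] x -0.012 z 0.157
orange 197 s [0.274 0.305 0.335] x -0.0 z 0.157
orange 213 s [0.177 0.206 0.234] x -0.0 z 0.157
to [0.5124 0.1111 0.147 ] t [-0.0011 -0.0804 -0.0003] a [-0.0017  0.0003 -0.0012] dist 0.08 time 9.3
```

step_arm(steps=[{"jaw": 0, "tx": -0.001, "ty": -0.01, "tz": 0, "ax": 0, "ay": 0, "az": 0}, {"jaw": 0, "tx": -0.001, "ty": -0.02, "tz": 0, "ax": 0, "ay": 0, "az": 0}, {"jaw": 0, "tx": -0.001, "ty": -0.03, "tz": 0, "ax": 0, "ay": 0, "az": 0}, {"jaw": 0, "tx": -0.001, "ty": -0.04, "tz": 0, "ax": 0, "ay": 0, "az": 0}, {"jaw": 0, "tx": -0.001, "ty": -0.05, "tz": 0, "ax": 0, "ay": 0, "az": 0}, {"jaw": 0, "tx": -0.001, "ty": -0.06, "tz": 0, "ax": 0, "ay": 0, "az": 0}, {"jaw": 0, "tx": -0.001, "ty": -0.07, "tz": 0, "ax": 0, "ay": 0, "az": 0}, {"jaw": 0, "tx": -0.001, "ty": -0.08, "tz": 0, "ax": 0, "ay": 0, "az": 0}])

```text
time: 10.1
tool_pos: [0.5121, 0.1107, 0.1467]
ee_rot: [-3.14, 0.0, 3.004]
wrist_force: [0.2, 1.1, -0.5]
width: 0.0004
```

step_arm(steps=[{"jaw": 0, "tx": 0, "ty": -0.01, "tz": 0, "ax": 0, "ay": 0, "az": 0}, {"jaw": 0, "tx": 0, "ty": -0.02, "tz": 0, "ax": 0, "ay": 0, "az": 0}, {"jaw": 0, "tx": 0, "ty": -0.03, "tz": 0, "ax": 0, "ay": 0, "az": 0}, {"jaw": 0, "tx": 0, "ty": -0.04, "tz": 0, "ax": 0, "ay": 0, "az": 0}, {"jaw": 0, "tx": 0, "ty": -0.05, "tz": 0, "ax": 0, "ay": 0, "az": 0}, {"jaw": 0, "tx": 0, "ty": -0.06, "tz": 0, "ax": 0, "ay": 0, "az": 0}, {"jaw": 0, "tx": 0, "ty": -0.068, "tz": 0, "ax": 0, "ay": 0, "az": 0}, {"jaw": 0, "tx": 0, "ty": -0.076, "tz": 0, "ax": 0, "ay": 0, "az": 0}])

```text
time: 10.9
tool_pos: [0.5016, 0.0348, 0.1468]
ee_rot: [-3.14, 0.0, 3.004]
wrist_force: [0.0, 0.4, -0.5]
width: 0.0007
```

```bash
python3 see.py .22
```

```text
width 0.000711583465433218 s,x 0.2628312585785038 -0.00030904227900447587
orange 111 s [0.186 0.214 0.243] x -0.012 z 0.157
orange 240 s [0.118 0.146 0.178] x -0.0 z 0.157
orange 204 s [0.046 0.078 0.104] x 0.001 z 0.157
to [ 0.4961 -0.0077  0.147 ] t [-0.0004 -0.0417 -0.    ] a [-0.003   0.0003 -0.0022] dist 0.042 time 10.95
```

step_arm(steps=[{"jaw": 0, "tx": 0, "ty": -0.006, "tz": 0, "ax": 0, "ay": 0, "az": 0}, {"jaw": 0, "tx": 0, "ty": -0.012, "tz": 0, "ax": 0, "ay": 0, "az": 0}, {"jaw": 0, "tx": 0, "ty": -0.018, "tz": 0, "ax": 0, "ay": 0, "az": 0}, {"jaw": 0, "tx": 0, "ty": -0.024, "tz": 0, "ax": 0, "ay": 0, "az": 0}, {"jaw": 0, "tx": 0, "ty": -0.029, "tz": 0, "ax": 0, "ay": 0, "az": 0}, {"jaw": 0, "tx": 0, "ty": -0.034, "tz": 0, "ax": 0, "ay": 0, "az": 0}, {"jaw": 0, "tx": 0, "ty": -0.038, "tz": 0, "ax": 0, "ay": 0, "az": 0}, {"jaw": 0, "tx": 0, "ty": -0.041, "tz": 0, "ax": 0, "ay": 0, "az": 0}])

```text
time: 11.75
tool_pos: [0.4957, -0.0073, 0.1469]
ee_rot: [-3.139, 0.0, 3.003]
wrist_force: [-0.1, -0.2, 0.3]
width: 0.0007
```

```bash
python3 see.py .19
```

```text
width 0.0006798363106584247 s,x 0.22036578950589872 -0.0003908471420485531
orange 110 s [0.143 0.172 0.201] x -0.012 z 0.157
orange 250 s [0.072 0.104 0.135] x -0.0 z 0.157
orange 169 s [0.005 0.033 0.063] x 0.002 z 0.157
to [ 0.492  -0.0375  0.147 ] t [-0.0005 -0.03    0.    ] a [-0.0036  0.0002 -0.0027] dist 0.03 time 11.8
```

step_arm(steps=[{"jaw": 0, "tx": 0, "ty": -0.005, "tz": 0, "ax": 0, "ay": 0, "az": 0}, {"jaw": 0, "tx": 0, "ty": -0.01, "tz": 0, "ax": 0, "ay": 0, "az": 0}, {"jaw": 0, "tx": 0, "ty": -0.015, "tz": 0, "ax": 0, "ay": 0, "az": 0}, {"jaw": 0, "tx": 0, "ty": -0.02, "tz": 0, "ax": 0, "ay": 0, "az": 0}, {"jaw": 0, "tx": 0, "ty": -0.024, "tz": 0, "ax": 0, "ay": 0, "az": 0}, {"jaw": 0, "tx": 0, "ty": -0.028, "tz": 0, "ax": 0, "ay": 0, "az": 0}, {"jaw": 0, "tx": 0, "ty": -0.031, "tz": 0, "ax": 0, "ay": 0, "az": 0}, {"jaw": 0, "tx": 0, "ty": -0.033, "tz": 0, "ax": 0, "ay": 0, "az": 0}])

```text
time: 12.6
tool_pos: [0.4911, -0.0407, 0.1471]
ee_rot: [-3.138, 0.0, 3.002]
wrist_force: [0.1, 1.2, -0.3]
width: 0.0004
```

```bash
python3 see.py .12
```

```text
width 0.0004002216320655331 s,x 0.18661721773860745 -0.0004497390420396197
orange 117 s [0.107 0.138 0.166] x -0.012 z 0.157
orange 186 s [0.041 0.072 0.102] x 0.001 z 0.157
to [ 0.4825 -0.1068  0.147 ] t [-0.0007 -0.0664  0.0003] a [-0.004   0.0003 -0.0031] dist 0.066 time 12.65
```

View pics/last.png

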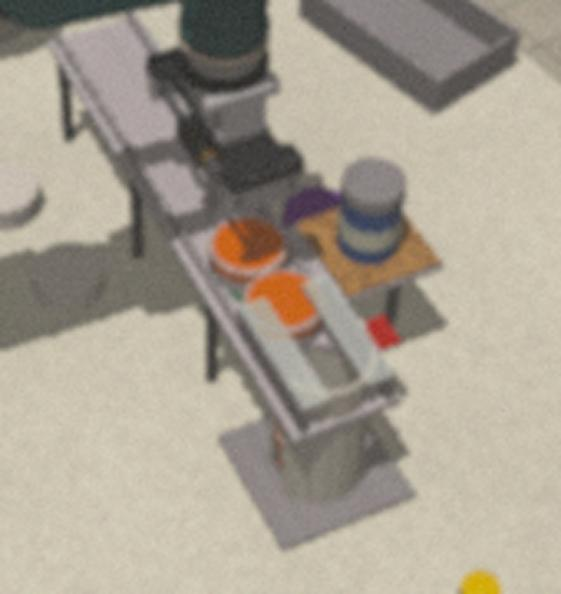

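The picture shows tin1 has dropped: the mouth at (335,370) is clear. Tin2 (285,300) and tin3 (247,245) are flush in the lane, and the canister stands on the pad at (372,210).

step_arm(steps=[{"jaw": 0, "tx": 0, "ty": -0.008, "tz": 0, "ax": 0, "ay": 0, "az": 0}, {"jaw": 0, "tx": 0, "ty": -0.016, "tz": 0, "ax": 0, "ay": 0, "az": 0}, {"jaw": 0, "tx": 0, "ty": -0.024, "tz": 0, "ax": 0, "ay": 0, "az": 0}, {"jaw": 0, "tx": 0, "ty": -0.032, "tz": 0, "ax": 0, "ay": 0, "az": 0}, {"jaw": 0, "tx": 0, "ty": -0.04, "tz": 0, "ax": 0, "ay": 0, "az": 0}, {"jaw": 0, "tx": 0, "ty": -0.046, "tz": 0, "ax": 0, "ay": 0, "az": 0}, {"jaw": 0, "tx": 0, "ty": -0.051, "tz": 0, "ax": 0, "ay": 0, "az": 0}, {"jaw": 0, "tx": 0, "ty": -0.055, "tz": 0, "ax": 0, "ay": 0, "az": 0}])

```text
time: 13.45
tool_pos: [0.4833, -0.0959, 0.1473]
ee_rot: [-3.138, 0.0, 3.002]
wrist_force: [-0.0, 0.7, 0.4]
width: 0.0005
```

step_arm(steps=[{"jaw": 0, "tx": 0, "ty": -0.004, "tz": 0, "ax": 0, "ay": 0, "az": 0}, {"jaw": 0, "tx": 0, "ty": -0.008, "tz": 0, "ax": 0, "ay": 0, "az": 0}, {"jaw": 0, "tx": 0, "ty": -0.011, "tz": 0, "ax": 0, "ay": 0, "az": 0}, {"jaw": 0, "tx": 0, "ty": -0.014, "tz": 0, "ax": 0, "ay": 0, "az": 0}, {"jaw": 0, "tx": 0, "ty": -0.015, "tz": 0, "ax": 0, "ay": 0, "az": 0}])

```text
time: 13.95
tool_pos: [0.4812, -0.111, 0.1474]
ee_rot: [-3.138, 0.0, 3.001]
wrist_force: [-0.1, 0.1, 0.5]
width: 0.0007
```

```bash
python3 see.py .05
```

```text
width 0.0007474687046810174 s,x 0.11565786455200172 -0.0006791290014563405
orange 55 s [0.059 0.081 0.096] x -0.009 z 0.157
orange 25 s [0.04  0.045 0.053] x 0.0 z 0.157
orange 18 s [0.011 0.018 0.026] x 0.02 z 0.092
to [ 0.473  -0.1762  0.147 ] t [-0.0009 -0.0656  0.0007] a [-0.0042  0.0004 -0.0036] dist 0.066 time 14.0
```

Three tins now read 92 mm and the pointer 112 mm. A fourth makes 120 mm, which is nearer, so I'll push tin3 in.

step_arm(steps=[{"jaw": 0, "tx": -0.001, "ty": -0.008, "tz": 0, "ax": 0, "ay": 0, "az": 0}, {"jaw": 0, "tx": -0.001, "ty": -0.016, "tz": 0, "ax": 0, "ay": 0, "az": 0}, {"jaw": 0, "tx": -0.001, "ty": -0.024, "tz": 0, "ax": 0, "ay": 0, "az": 0}, {"jaw": 0, "tx": -0.001, "ty": -0.032, "tz": 0, "ax": 0, "ay": 0, "az": 0}, {"jaw": 0, "tx": -0.001, "ty": -0.04, "tz": 0, "ax": 0, "ay": 0, "az": 0}, {"jaw": 0, "tx": -0.001, "ty": -0.046, "tz": 0, "ax": 0, "ay": 0, "az": 0}, {"jaw": 0, "tx": -0.001, "ty": -0.051, "tz": 0, "ax": 0, "ay": 0, "az": 0}, {"jaw": 0, "tx": -0.001, "ty": -0.055, "tz": 0, "ax": 0, "ay": 0, "az": 0}])

```text
time: 14.8
tool_pos: [0.4745, -0.1661, 0.1476]
ee_rot: [-3.137, 0.0, 3.001]
wrist_force: [0.4, 0.4, -0.5]
width: 0.0005
```

step_arm(steps=[{"jaw": 0, "tx": 0, "ty": -0.003, "tz": 0, "ax": 0, "ay": 0, "az": 0}, {"jaw": 0, "tx": 0, "ty": -0.006, "tz": 0, "ax": 0, "ay": 0, "az": 0}, {"jaw": 0, "tx": 0, "ty": -0.009, "tz": 0, "ax": 0, "ay": 0, "az": 0}, {"jaw": 0, "tx": 0, "ty": -0.011, "tz": 0, "ax": 0, "ay": 0, "az": 0}, {"jaw": 0, "tx": 0, "ty": -0.013, "tz": 0, "ax": 0, "ay": 0, "az": 0}, {"jaw": 0, "tx": 0, "ty": -0.015, "tz": 0, "ax": 0, "ay": 0, "az": 0}, {"jaw": 0, "tx": 0, "ty": -0.015, "tz": 0, "ax": 0, "ay": 0, "az": 0}])

```text
time: 15.5
tool_pos: [0.4724, -0.1812, 0.1477]
ee_rot: [-3.137, 0.0, 3.001]
wrist_force: [-0.1, 0.1, 0.2]
width: 0.0002
```

```bash
python3 see.py .12
```

```text
width 0.00016125175062145204 s,x 0.04494956934163865 3.9815135220169416e-05
orange 11 s [0.009 0.018 0.025] x 0.005 z 0.12
to [ 0.4825 -0.1068  0.147 ] t [0.0004 0.0749 0.0004] a [-0.0041  0.0003 -0.004 ] dist 0.075 time 15.55
```

step_arm(steps=[{"jaw": 0, "tx": 0, "ty": 0.03, "tz": 0, "ax": 0, "ay": 0, "az": 0}, {"jaw": 0, "tx": 0, "ty": 0.07, "tz": 0, "ax": 0, "ay": 0, "az": 0}, {"jaw": 0, "tx": 0, "ty": 0.1, "tz": -0.01, "ax": 0, "ay": 0, "az": 0}, {"jaw": 0, "tx": 0, "ty": 0.11, "tz": -0.05, "ax": 0, "ay": 0, "az": 0}, {"jaw": 0, "tx": 0, "ty": 0.11, "tz": -0.1, "ax": 0, "ay": 0, "az": 0}, {"jaw": 0, "tx": 0, "ty": 0.11, "tz": -0.15, "ax": 0, "ay": 0, "az": 0}, {"jaw": 0, "tx": 0, "ty": 0.11, "tz": -0.16, "ax": 0, "ay": 0, "az": 0}])

```text
time: 16.25
tool_pos: [0.4897, -0.0715, 0.3147]
ee_rot: [-3.136, 0.013, 3.002]
wrist_force: [-0.0, -0.2, 0.6]
width: 0.0008
```

```bash
python3 see.py .12; python3 -c "
from h import *
go([.592,-.122,.31],1.4347)"
```

```text
width 0.0008123752820206619 s,x 0.15591147843258446 0.0023514568831669845
orange 78 s [-0.011  0.006  0.027] x 0.013 z 0.121
to [ 0.4825 -0.1068  0.147 ] t [ 0.0039 -0.0349  0.1666] a [-0.0054  0.0112 -0.0035] dist 0.17 time 16.3
to [ 0.592 -0.122  0.31 ] t [-0.1084 -0.0355  0.0048] a [0.0045 0.013  1.5668] dist 0.114 time 16.3
```

View pics/last.png

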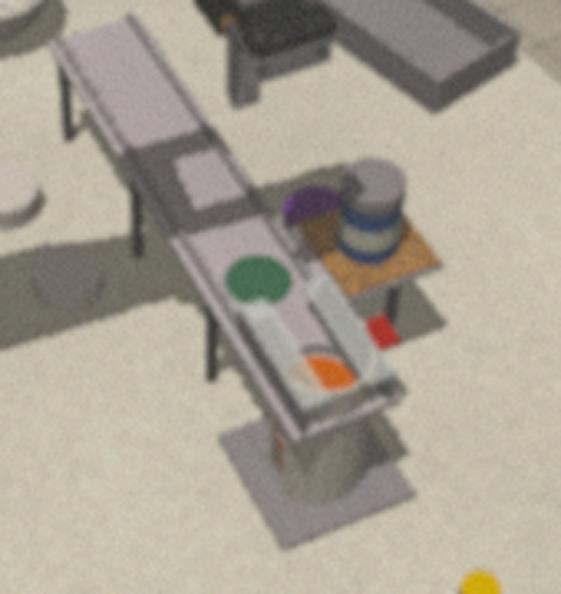

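The picture shows the stack topped out under the lips at (330,372). The green spot is bare at (258,280) and the canister is on the pad at (372,210).

```bash
cat > gs.py <<'E'
from h import *
import sys
for n in sys.argv[1:]:
    rgb,d,cm=snap(n);P=pts(d,cm);g=rgb.astype(int)
    m=(g[...,1]>g[...,0]+15)&(g[...,1]>g[...,2]+8)&(d>0)&(np.hypot(P[...,0]-.484,P[...,1]+.107)<.06)&(abs(P[...,2]-.128)<.01)
    if m.sum()>10:
        e=cv2.minEnclosingCircle(P[m][:,:2].astype(np.float32));print(n,"green",m.sum(),P[m].mean(0),e)
    m=(np.hypot(P[...,0]-.592,P[...,1]+.122)<.06)&(P[...,2]>.195)&(P[...,2]<.225)&(d>0)
    if m.sum()>10: print(n,"can",m.sum(),P[m].mean(0),cv2.minEnclosingCircle(P[m][:,:2].astype(np.float32)))
E
python3 gs.py side top
```

```text
side green 204 [ 0.48306648 -0.10717254  0.12947561] ((0.48270344734191895, -0.10621646046638489), 0.029598146677017212)
side can 284 [ 0.58730984 -0.12621479  0.20741408] ((0.5908965468406677, -0.12301260977983475), 0.03141417354345322)
top green 20 [ 0.45914768 -0.10762144  0.12840807] ((0.46004778146743774, -0.10760024189949036), 0.016465255990624428)
top can 192 [ 0.59514965 -0.12475472  0.20783318] ((0.590388298034668, -0.12332851439714432), 0.02831464633345604)
```

step_arm(steps=[{"jaw": 1, "tx": -0.015, "ty": -0.005, "tz": 0.0, "ax": 0, "ay": 0.01, "az": 0.14}, {"jaw": 1, "tx": -0.03, "ty": -0.01, "tz": 0.0, "ax": 0, "ay": 0.01, "az": 0.28}, {"jaw": 1, "tx": -0.045, "ty": -0.015, "tz": 0.0, "ax": 0, "ay": 0.01, "az": 0.42}, {"jaw": 1, "tx": -0.06, "ty": -0.02, "tz": 0.0, "ax": 0, "ay": 0.01, "az": 0.56}, {"jaw": 1, "tx": -0.075, "ty": -0.025, "tz": 0.0, "ax": 0, "ay": 0.01, "az": 0.7}, {"jaw": 1, "tx": -0.09, "ty": -0.03, "tz": 0.0, "ax": 0, "ay": 0.01, "az": 0.84}, {"jaw": 1, "tx": -0.1, "ty": -0.035, "tz": 0.0, "ax": 0, "ay": 0.01, "az": 0.98}, {"jaw": 1, "tx": -0.108, "ty": -0.036, "tz": 0.0, "ax": 0, "ay": 0.01, "az": 1.12}])

```text
time: 17.2
tool_pos: [0.5895, -0.1227, 0.3033]
ee_rot: [-3.13, -0.007, 1.874]
wrist_force: [-0.2, 0.8, -0.5]
width: 0.0606
```

```bash
python3 gs.py top side;python3 -c "
from h import *
go([.592,-.122,.31],1.4347)"
```

```text
top green 39 [ 0.50298684 -0.11345709  0.12825447] ((0.5007237195968628, -0.11206768453121185), 0.019725240767002106)
top can 75 [ 0.58504039 -0.10559487  0.20776548] ((0.5857430100440979, -0.1114002913236618), 0.023378362879157066)
side green 211 [ 0.48317831 -0.10685155  0.12910543] ((0.4829671084880829, -0.10742609202861786), 0.028474580496549606)
side can 282 [ 0.58730462 -0.12594257  0.20730535] ((0.5904616713523865, -0.12447260320186615), 0.03195730596780777)
to [ 0.592 -0.122  0.31 ] t [-0.0003  0.0024 -0.0068] a [-0.0129 -0.005   0.4462] dist 0.007 time 17.3
```

step_arm(steps=[{"jaw": 1, "tx": -0.001, "ty": 0.002, "tz": 0, "ax": -0.01, "ay": -0.005, "az": 0.14}, {"jaw": 1, "tx": -0.001, "ty": 0.002, "tz": 0, "ax": -0.01, "ay": -0.005, "az": 0.28}, {"jaw": 1, "tx": -0.001, "ty": 0.002, "tz": 0, "ax": -0.01, "ay": -0.005, "az": 0.42}, {"jaw": 1, "tx": -0.001, "ty": 0.002, "tz": 0, "ax": -0.012, "ay": -0.005, "az": 0.446}, {"jaw": 1, "tx": -0.001, "ty": 0.002, "tz": 0, "ax": -0.012, "ay": -0.005, "az": 0.446}])

```text
time: 17.8
tool_pos: [0.5911, -0.1226, 0.302]
ee_rot: [-3.138, -0.0, 1.439]
wrist_force: [-0.7, -0.5, 1.5]
width: 0.0938
```

```bash
python3 -c "
from h import *
print(get_obs()['width'],get_obs()['tool_pos'])
go([.592,-.123,.165],1.4347)"
```

```text
0.09378282138344934 [ 0.59112266 -0.12255629  0.30201037]
to [ 0.592 -0.123  0.165] t [-0.0004  0.0014  0.137 ] a [-0.0031 -0.0002  0.004 ] dist 0.137 time 17.8
```

step_arm(steps=[{"jaw": 1, "tx": 0, "ty": 0.001, "tz": 0.03, "ax": -0.003, "ay": 0, "az": 0.004}, {"jaw": 1, "tx": 0, "ty": 0.001, "tz": 0.06, "ax": -0.003, "ay": 0, "az": 0.004}, {"jaw": 1, "tx": 0, "ty": 0.001, "tz": 0.09, "ax": -0.003, "ay": 0, "az": 0.004}, {"jaw": 1, "tx": 0, "ty": 0.001, "tz": 0.115, "ax": -0.003, "ay": 0, "az": 0.004}, {"jaw": 1, "tx": 0, "ty": 0.001, "tz": 0.13, "ax": -0.003, "ay": 0, "az": 0.004}, {"jaw": 1, "tx": 0, "ty": 0.001, "tz": 0.137, "ax": -0.003, "ay": 0, "az": 0.004}, {"jaw": 1, "tx": 0, "ty": 0.001, "tz": 0.137, "ax": -0.003, "ay": 0, "az": 0.004}, {"jaw": 1, "tx": 0, "ty": 0.001, "tz": 0.137, "ax": -0.003, "ay": 0, "az": 0.004}])

```text
time: 18.6
tool_pos: [0.5924, -0.1228, 0.1665]
ee_rot: [3.139, 0.0, 1.435]
wrist_force: [0.1, -0.6, -0.1]
width: 0.0941
```

step_arm(steps=[{"jaw": 0.7, "tx": 0, "ty": 0, "tz": 0, "ax": 0, "ay": 0, "az": 0}, {"jaw": 0.6, "tx": 0, "ty": 0, "tz": 0, "ax": 0, "ay": 0, "az": 0}, {"jaw": 0.5, "tx": 0, "ty": 0, "tz": 0, "ax": 0, "ay": 0, "az": 0}, {"jaw": 0.4, "tx": 0, "ty": 0, "tz": 0, "ax": 0, "ay": 0, "az": 0}, {"jaw": 0.4, "tx": 0, "ty": 0, "tz": 0, "ax": 0, "ay": 0, "az": 0}, {"jaw": 0.4, "tx": 0, "ty": 0, "tz": 0, "ax": 0, "ay": 0, "az": 0}, {"jaw": 0.4, "tx": 0, "ty": 0, "tz": 0, "ax": 0, "ay": 0, "az": 0}])

```text
time: 19.3
tool_pos: [0.5927, -0.1229, 0.1666]
ee_rot: [3.139, 0.0, 1.435]
wrist_force: [1.4, -0.5, 0.4]
width: 0.0559
```

```bash
python3 -c "
from h import *
p=get_obs()['tool_pos'];print(p,get_obs()['width'])
go([.484,-.1065,p[2]],1.4347)"
```

```text
[ 0.59266311 -0.12288263  0.16664334] 0.05593365048891692
to [ 0.484  -0.1065  0.1666] t [ 0.0016 -0.1099 -0.0003] a [0.0029 0.0001 0.0006] dist 0.11 time 19.3
```

step_arm(steps=[{"jaw": 0.4, "tx": 0, "ty": 0, "tz": -0.025, "ax": 0, "ay": 0, "az": 0}, {"jaw": 0.4, "tx": 0, "ty": 0, "tz": -0.05, "ax": 0, "ay": 0, "az": 0}, {"jaw": 0.4, "tx": 0.001, "ty": -0.03, "tz": -0.05, "ax": 0.003, "ay": 0, "az": 0}, {"jaw": 0.4, "tx": 0.002, "ty": -0.065, "tz": -0.05, "ax": 0.003, "ay": 0, "az": 0}, {"jaw": 0.4, "tx": 0.002, "ty": -0.095, "tz": -0.05, "ax": 0.003, "ay": 0, "az": 0}, {"jaw": 0.4, "tx": 0.002, "ty": -0.11, "tz": -0.05, "ax": 0.003, "ay": 0, "az": 0}, {"jaw": 0.4, "tx": 0.002, "ty": -0.11, "tz": -0.045, "ax": 0.003, "ay": 0, "az": 0}, {"jaw": 0.4, "tx": 0.002, "ty": -0.11, "tz": -0.035, "ax": 0.003, "ay": 0, "az": 0}])

```text
time: 20.1
tool_pos: [0.4841, -0.1061, 0.2009]
ee_rot: [3.141, 0.0, 1.435]
wrist_force: [-0.8, 0.8, -5.0]
width: 0.0559
```

```bash
python3 -c "
from h import *
p=get_obs()['tool_pos'];print(p,get_obs()['width'],get_obs()['wrist_force'])
go([.4835,-.1065,.1667],1.4347)"
```

```text
[ 0.48409962 -0.10608882  0.20086624] 0.05591441720626675 [-0.80014893  0.75181603 -5.02014531]
to [ 0.4835 -0.1065  0.1667] t [-0.0005 -0.0006  0.0342] a [0.001  0.0003 0.0005] dist 0.034 time 20.1
```

step_arm(steps=[{"jaw": 0.4, "tx": 0, "ty": -0.001, "tz": 0.012, "ax": 0, "ay": 0, "az": 0}, {"jaw": 0.4, "tx": 0, "ty": -0.001, "tz": 0.021, "ax": 0, "ay": 0, "az": 0}, {"jaw": 0.4, "tx": 0, "ty": -0.001, "tz": 0.027, "ax": 0, "ay": 0, "az": 0}, {"jaw": 0.4, "tx": 0, "ty": -0.001, "tz": 0.031, "ax": 0, "ay": 0, "az": 0}, {"jaw": 0.4, "tx": 0, "ty": -0.001, "tz": 0.033, "ax": 0, "ay": 0, "az": 0}, {"jaw": 0.4, "tx": 0, "ty": -0.001, "tz": 0.034, "ax": 0, "ay": 0, "az": 0}, {"jaw": 0.4, "tx": 0, "ty": -0.001, "tz": 0.034, "ax": 0, "ay": 0, "az": 0}])

```text
time: 20.8
tool_pos: [0.4834, -0.106, 0.1672]
ee_rot: [3.14, 0.0, 1.435]
wrist_force: [0.3, 0.2, -4.3]
width: 0.0555
```

step_arm(steps=[{"jaw": 0.4, "tx": 0, "ty": 0, "tz": 0.001, "ax": 0, "ay": 0, "az": 0}, {"jaw": 0.4, "tx": 0, "ty": 0, "tz": 0.002, "ax": 0, "ay": 0, "az": 0}, {"jaw": 0.4, "tx": 0, "ty": 0, "tz": 0.002, "ax": 0, "ay": 0, "az": 0}])

```text
time: 21.1
tool_pos: [0.4837, -0.1062, 0.1666]
ee_rot: [3.138, 0.001, 1.435]
wrist_force: [-1.1, -0.5, 1.8]
width: 0.0557
```

Contact. I'll release and lift.

step_arm(steps=[{"jaw": 0.95, "tx": 0, "ty": 0, "tz": 0, "ax": 0, "ay": 0, "az": 0}, {"jaw": 0.95, "tx": 0, "ty": 0, "tz": 0, "ax": 0, "ay": 0, "az": 0}, {"jaw": 0.95, "tx": 0, "ty": 0, "tz": 0, "ax": 0, "ay": 0, "az": 0}, {"jaw": 0.95, "tx": 0, "ty": 0, "tz": -0.03, "ax": 0, "ay": 0, "az": 0}, {"jaw": 0.95, "tx": 0, "ty": 0, "tz": -0.08, "ax": 0, "ay": 0, "az": 0}, {"jaw": 0.95, "tx": 0, "ty": 0, "tz": -0.13, "ax": 0, "ay": 0, "az": 0}, {"jaw": 0.95, "tx": 0, "ty": 0, "tz": -0.18, "ax": 0, "ay": 0, "az": 0}, {"jaw": 0.95, "tx": 0, "ty": 0, "tz": -0.2, "ax": 0, "ay": 0, "az": 0}])

```text
time: 21.9
tool_pos: [0.484, -0.1062, 0.3728]
ee_rot: [3.129, 0.003, 1.435]
wrist_force: [-0.2, 0.6, 0.4]
width: 0.0895
```

step_arm(steps=[{"jaw": 0.95, "tx": 0.04, "ty": -0.02, "tz": 0, "ax": 0, "ay": 0, "az": 0}, {"jaw": 0.95, "tx": 0.08, "ty": -0.04, "tz": 0, "ax": 0, "ay": 0, "az": 0}, {"jaw": 0.95, "tx": 0.12, "ty": -0.06, "tz": 0, "ax": 0, "ay": 0, "az": 0}, {"jaw": 0.95, "tx": 0.16, "ty": -0.08, "tz": 0, "ax": 0, "ay": 0, "az": 0}, {"jaw": 0.95, "tx": 0.2, "ty": -0.1, "tz": 0, "ax": 0, "ay": 0, "az": 0}, {"jaw": 0.95, "tx": 0.2, "ty": -0.1, "tz": 0, "ax": 0, "ay": 0, "az": 0}, {"jaw": 0.95, "tx": 0.2, "ty": -0.1, "tz": 0, "ax": 0, "ay": 0, "az": 0}])

```text
time: 22.6
tool_pos: [0.4118, 0.1061, 0.3712]
ee_rot: [3.128, 0.003, 1.438]
wrist_force: [0.3, -0.6, 0.1]
width: 0.0891
```

```bash
python3 see.py .12; python3 - <<'E'
from h import *
print(get_obs()["tool_pos"],get_obs()["wrist_force"])
rgb,d,cm=snap("top");P=pts(d,cm)
for n,c,z0,z1 in [("can",(.483,-.107),.195,.225),("stack",(.467,-.226),.112,.126)]:
    m=(np.hypot(P[...,0]-c[0],P[...,1]-c[1])<(.05 if n=="can" else .03))&(P[...,2]>z0)&(P[...,2]<z1)&(d>0)
    if m.sum()>5: print(n,m.sum(),P[m].mean(0),cv2.minEnclosingCircle(P[m][:,:2].astype(np.float32)))
for q in ["oil_bottle","bowl"]:
    r=silhouettes("top",q)[0];print(q,r["rect"],np.median(P[r["pixels"]&(d>0)],0))
E
```

```text
width 0.08914702426928811 s,x 0.32133142195778824 -0.098976522251358
orange 85 s [-0.009  0.007  0.029] x 0.013 z 0.121
to [ 0.4825 -0.1068  0.147 ] t [-0.1999  0.0953  0.226 ] a [ 0.0082  0.0131 -1.5694] dist 0.316 time 22.65
[0.41210919 0.10524767 0.3710146 ] [ 0.65484116 -0.15479558 -0.9819082 ]
can 269 [ 0.47961507 -0.10607518  0.20797203] ((0.4795612394809723, -0.1062031164765358), 0.028151683509349823)
stack 172 [ 0.46756701 -0.22609494  0.11994069] ((0.4669209122657776, -0.2257070243358612), 0.029257340356707573)
oil_bottle [447.9, 221.7, 483.6, 242.8] [ 0.41894823 -0.45900641  0.12555872]
bowl [166.1, 178.8, 208.3, 230.1] [0.51076089 0.48307459 0.0269623 ]
```

View pics/last.png

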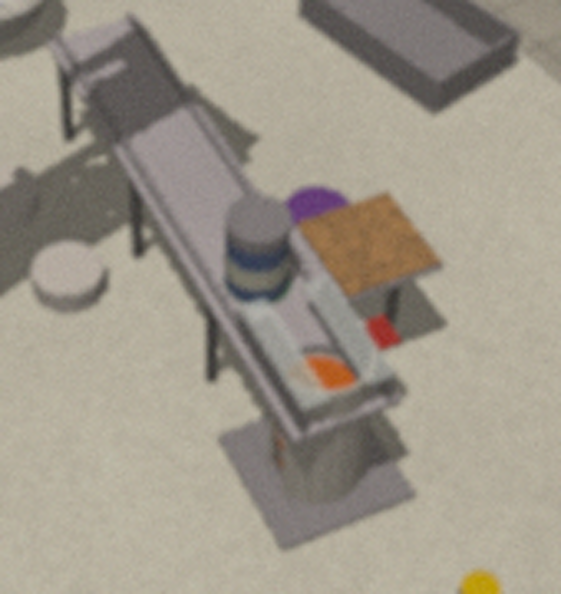

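The picture shows the canister upright on its spot at (258,250), the pad empty, and the stack under the mouth at (330,372). The bottle and bowl haven't moved.

```bash
python3 -c "
from bench import *
print(close_job())"
```

```text
the job is handed in; nothing more can be done
None
```

The job is done and handed in at about 22.7 s of the 72 s allowed. I stood the blue canister on the cork pad and slid all three lane tins into the tube in one slow push, so none was left over. I then stood the canister back on its green spot.

**Last checks:**
- **Stack:** its top measured 120 mm against the pointer's 112 mm. Three tins would have given 92 mm, so four is the nearest whole number.
- **Canister:** it stands upright, its top at 208 mm, within about 4 mm of the green spot's centre. The top camera read it about 4 mm to one side of where the arm set it down. Before the move that camera also read things 1–3 mm off the wrist camera, so I put this down to calibration.
- **Bottle and bowl:** the bottle reads where it did at the start and the bowl within about 3 mm, which is within the network's scatter.
- **Robot:** the gripper was empty and clear of everything. The wrist forces reported after each move stayed under about 7 N.

No check failed.

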